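# Take the paddle stirrer shaft out of the shaft rack

### The arm

A 6-joint arm with a two-finger parallel gripper is mounted at the origin on the work surface. World frame = base frame: x ahead of the robot, y to its left, z up, the work surface at z = 0. Lengths are in m, angles in rad, forces in N, time in s.
With the tool pointing down it reaches from about 0.4 to 0.825 m from the base axis. Payload 7 kg.
Tool frame: the origin (TCP) lies at the centre of the arm's flange, where the gripper is bolted on; the fingertips stand 178 mm ahead of it and the grasp point (between the pads) lies arm.tcp_to_grasp ahead of it (arm.tcp_to_grasp is the distance from the TCP to the grasp point, in m); z points along the fingers, y is the direction in which the jaws open and shut (so a half turn about z gives the same grasp; the last joint's range is limited). The gripper opens to 88 mm and grips with 3 to 60 N. Pads are 19 mm wide; open, the fingers measure 130 mm over their backs; the gripper's body (78 mm by 193 mm) begins 47 mm behind the grasp point.
Start: joints at [1.608, 0.359, 0.012, 0, -1.224, -0.288], TCP at [0.168, 0.654, 0.405] pointing down, gripper open.
Joint ranges: [-3.07, 3.07], [-1.43, 2.12], [-1.02, 1.25], [-3.03, 1.67], [-3.05, -0], [-3.03, 3.03]. Speed limits (rad/s): [2.39, 2.39, 3.01, 3.14, 3.14, 3.14].

### API

Orientations are given as [roll, pitch, yaw] about the fixed x, y, z axes, in that order (R = Rz(yaw) Ry(pitch) Rx(roll)).
In Python, from station import arm gives the robot as it stands.
- The arm moves only by the tool move_arm, never from a script. Its argument "deltas" is a list of rows, each a list of 6 numbers: the shift along the world's x, y, z in mm, then the turn, a rotation vector about the world's x, y, z in degrees. In form: [[tx, ty, tz, ax, ay, az], ...]. A call has exactly 5 rows; each row shifts and turns the commanded pose from where the row before left it; what a row does not reach is not made up. A row lasts 1/12 s, in which the tool goes at most 41.7 mm and 7.16 degrees, less where a joint would pass 70% of its speed; a pose out of reach is approached as far as the arm can. A call with a gripper value outside its range is refused whole. "claw" is the closure in counts, from 0 (fully open) to 255 (shut), set as the call begins (left out, the last holds). The fingers move at their own pace and stop on an object; "squeeze" is the grip in N (left out, the last holds). Time passes only in rows, so rows that do not move let the fingers close, or fill a call up. It gives the time, the measured TCP pose, the force and the opening at its end, in the units of the state.
- arm.get_state(): the state, without advancing time (a new reading comes with each control period).
- arm.grab_frame(name): name is "side" or "top"; returns the picture (420x560x3 uint8, red, green, blue); there is no depth.
- arm.calibration(name): a dict with "intrinsics" (3x3 intrinsics, pixels), "T" (4x4, takes a point from camera to world coordinates). Camera axes: x right, y up, looking along -z (the intrinsics and any distortion apply to the point x, -y, -z); pixel columns grow to the right and rows downward; lengths in m; the calibration is good to about 2 mm. A picture is of the moment at which its call begins. calibration takes no time and is no camera call.
- arm.job_done(): hands the job in, once; it reports no verdict.
Trained networks look in the newest picture that a camera, given by its name, has taken for a name from the list of things; names that differ only in an ending like _2 or _b are one class to them, and where a whole thing is asked for, a point or a joint stands for the part that bears it (a point fixed in the world has none). Each returns a list of dicts, best first, with "score" (0 to 1); they miss things now and then, are a little off and sometimes report something else, mostly with a low value. They report only what shows in the picture. A call takes as long as a camera call.
- arm.spot_in(thing, camera): "xy" ([column, row] in pixels, amid what is visible of it).
- arm.masks_of(thing, camera): "pixels" (420x560 bool, what is visible of it) and "xy" ([column, row] in pixels, amid what is visible of it).
- arm.spot_point(thing, camera): "xy" ([column, row] in pixels: a listed point, or the origin of a listed thing).
The state is a dict: "t": time; "q": joint angles; "qd": joint speeds; "joint_efforts": joint torques, N m; "eef_pos": TCP position; "ee_rot": TCP orientation; "force": force on the tool from outside, world axes, zero at the start; "moment": the same for the moment, N m; "width": finger opening in m.
Only numpy, scipy, OpenCV 4.12 (cv2) and the standard library are available. Lean on these libraries where they do the work, as an engineer would, in place of code of your own. Each camera call takes 0.05 s, during which the arm holds its last target. There are 200 camera calls.

### The job

Lift the retaining bar by its black grip straight up out of its two open brackets on the stirrer-shaft rack and lay it lengthwise along the middle of the black rubber mat, grip upwards. Then take out the shaft with the solid flat paddle and lay it lengthwise in the middle of the shallow steel tray. Set both down gently, do not drop them, and leave the propeller shaft and the anchor shaft lying in the rack.

Things in the scene. Friction and masses are not known exactly. Their poses are not given: they have to be found in the camera images.
- bar_grip (a point): Centre of the black grip (44 mm along the bar = x, 16 mm thick = y, 46 mm high = z) on the middle of a loose aluminium bar 300 x 20 x 12 mm, 0.14-0.28 kg; bar's underside 35 mm below this point. At start 99 mm above the bench; the bar's ends lie in two steel forks open upwards (140 mm either side, gap 28 mm, prongs 20 mm above the bar's underside) on a fixed rack. Lift straight up.
- paddle_mid (a point): Balance point on the axis of the shaft to take: 10 mm dark steel rod, 0.1-0.21 kg, with a solid flat blade 56 x 35 x 3 mm. y runs along the rod to the blade; rod reaches 115 mm to -y, blade 105 mm to +y; it may have rolled. Lies level, 55 mm above the bench, in open notches of two white saddles (50 mm either side, tops at 60 mm), under the bar. Three shafts lie 66 mm apart in any order.
- propeller_mid (a point): Middle of a bystander shaft, same rod, with a small three-bladed propeller (50 mm across) at its end. Stays in the rack.
- anchor_mid (a point): Middle of a bystander shaft, same rod, with an open U-shaped anchor of thin bar (57 mm wide) at its end. Stays in the rack.
- tray: Fixed shallow stainless steel tray, 170 mm (its x) x 300 mm (its y, lengthwise) outside, 16 mm high, walls and floor 5 mm thick. Origin: centre of its underside, on the bench. It stands to one side of the rack, the mat to the other; which side is which changes.
- mat: Fixed black rubber mat, 380 mm (its x, lengthwise) x 160 mm (y), 3 mm thick. Origin: centre of its underside, on the bench. Empty at the start.

How it is judged:
On the way, in this order (a step that is already met when the one before it is completed fails the run):
1. the bar is lifted out above its brackets, the paddle shaft still in the rack (height (world z) of bar_grip above 0.122 m and distance of paddle_mid from where it was at the start of the episode below 0.02 m), for 0.1 s.
2. the bar lies on the mat, grip up, let go, the paddle shaft still in the rack (x of bar_grip in the frame of mat between -0.04 and 0.04 m and y of bar_grip in the frame of mat between -0.06 and 0.06 m and z of bar_grip in the frame of mat below 0.046 m and angle between the x axis of bar_grip and the x axis of mat, either way round below 0.26 rad and angle between bar_grip's own z axis and vertical below 0.17 rad and contact force between the fingers and bar below 0.1 N and linear speed of bar below 0.03 m/s and distance of paddle_mid from where it was at the start of the episode below 0.02 m), for 0.2 s.
At the end, for the whole second after the job is handed in: Both let go and at rest. Bar on the mat: centred within 40 mm along, 60 mm across, within 15 deg of lengthwise, grip upright within 10 deg. Paddle shaft on the tray floor (centre under 25 mm high): within 40 mm along, 70 mm across, 20 deg. Other shafts within 20 mm of their start (x of bar_grip in the frame of mat between -0.04 and 0.04 m and y of bar_grip in the frame of mat between -0.06 and 0.06 m and z of bar_grip in the frame of mat below 0.046 m and angle between the x axis of bar_grip and the x axis of mat, either way round below 0.26 rad and angle between bar_grip's own z axis and vertical below 0.17 rad and contact force between the fingers and bar below 0.1 N and linear speed of each of bar, paddle below 0.03 m/s and x of paddle_mid in the frame of tray between -0.07 and 0.07 m and y of paddle_mid in the frame of tray between -0.04 and 0.04 m and z of paddle_mid in the frame of tray below 0.025 m and angle between the y axis of paddle_mid and the y axis of tray, either way round below 0.35 rad and contact force between the fingers and paddle below 0.1 N); the robot touches nothing.
It fails at once if the propeller shaft or the anchor shaft is shifted by more than 20 mm (distance of any of propeller_mid, anchor_mid from where it was at the start of the episode above 0.02 m).
It fails at once if the bar or the paddle shaft is dropped (falls free faster than 0.7 m/s, as from 25 mm) ((linear speed of bar above 0.7 m/s and contact force between the fingers and bar below 0.1 N) or (linear speed of paddle above 0.7 m/s and contact force between the fingers and paddle below 0.1 N)).
It also fails if it takes over 58 s, if anything falls off the work surface, if the arm or the gripper's body presses on something with over 40 N, if the wrist force passes 120 N, or if a joint passes its speed limit or range.

## Working session

There is one attempt and no reset: what is moved stays moved. The work goes in short steps, Python scripts to look and compute and a tool call to move; the robot and the scene stay as the last step left them, time stands still between calls to the robot, and variables do not carry over. Pictures are saved under pics/ and viewed, about 8 in all and at most 12, crops included, and the job is handed in when it is done.

Besides the shell and the picture viewer there is one more tool, called after "Emit:" in YAML: its name, and indented under it one key for each argument. move_arm: Moves the arm, as the interface text tells. Its arguments: {"type":"object","properties":{"deltas":{"type":"array","items":{"type":"array","items":{"type":"number"}}},"claw":{"type":"number"},"squeeze":{"type":"number"}},"required":["deltas"]}

```bash
mkdir -p pics; cat > h.py <<'E'
from station import arm
import numpy as np, cv2
def ray(cam,xy):
    c=arm.calibration(cam);K=np.array(c["intrinsics"]);T=np.array(c["T"])
    p=np.linalg.inv(K)@[xy[0],xy[1],1]; d=T[:3,:3]@[p[0],-p[1],-p[2]]
    return T[:3,3],d/np.linalg.norm(d)
def plane(cam,xy,z):
    o,d=ray(cam,xy); return o+d*(z-o[2])/d[2]
def tri(xa,xb,a="top",b="side"):
    A=[];B=[]
    for cam,x in((a,xa),(b,xb)):
        o,d=ray(cam,x);P=np.eye(3)-np.outer(d,d);A.append(P);B.append(P@o)
    return np.linalg.solve(sum(A),sum(B))
E
python3 - <<'E'
from h import *
np.set_printoptions(precision=4,suppress=True)
for c in("top","side"):
    im=arm.grab_frame(c); cv2.imwrite(f"pics/{c}0.png",im[:,:,::-1]); k=arm.calibration(c); print({a:b for a,b in k.items() if a not in("T",)}, np.array(k["T"]))
for t,z in(("bar_grip",.099),("paddle_mid",.055),("propeller_mid",.055),("anchor_mid",.055),("tray",0),("mat",0)):
    r={}
    for c in("top","side"):
        l=arm.spot_point(t,c); 
        if l: r[c]=l[0]["xy"]; print(t,c,[(np.round(x["xy"],1),round(x["score"],2)) for x in l[:3]],plane(c,l[0]["xy"],z))
    if len(r)==2: print("  tri",tri(r["top"],r["side"]))
s=arm.get_state();print(s["t"],s["eef_pos"],s["ee_rot"],s["width"],arm.tcp_to_grasp)
E
```

```text
{'intrinsics': array([[429.5767,   0.    , 282.161 ],
       [  0.    , 429.5767, 198.2727],
       [  0.    ,   0.    ,   1.    ]])} [[-0.069   0.9758 -0.2075  0.3764]
 [-0.9976 -0.0675  0.0143  0.0175]
 [-0.      0.208   0.9781  1.0414]
 [ 0.      0.      0.      1.    ]]
{'intrinsics': array([[466.7642,   0.    , 286.0818],
       [  0.    , 466.7642, 212.3686],
       [  0.    ,   0.    ,   1.    ]])} [[ 0.9817  0.1299 -0.1396  0.4028]
 [-0.1898  0.7346 -0.6514 -0.6808]
 [ 0.0179  0.6659  0.7458  0.8604]
 [ 0.      0.      0.      1.    ]]
bar_grip top [(array([293.9, 215.3]), 0.85)] [ 0.536  -0.0197  0.099 ]
bar_grip side [(array([282.5, 215. ]), 0.72), (array([253.4, 236.4]), 0.17)] [ 0.5361 -0.022   0.099 ]
  tri [ 0.5365 -0.0198  0.0964]
paddle_mid top [(array([293.1, 221. ]), 0.75)] [ 0.5302 -0.0186  0.055 ]
paddle_mid side [(array([280.4, 228.3]), 0.92)] [ 0.5318 -0.0223  0.055 ]
  tri [ 0.5317 -0.0187  0.0506]
propeller_mid top [(array([299.9, 245. ]), 0.66), (array([138.9, 249.5]), 0.3)] [ 0.4736 -0.03    0.055 ]
propeller_mid side [(array([257.3, 234.6]), 0.8)] [ 0.4781 -0.0312  0.055 ]
  tri [ 0.476  -0.0301  0.0534]
anchor_mid top [(array([281.6, 193.3]), 0.6)] [0.5977 0.0035 0.055 ]
anchor_mid side [(array([313.3, 221.4]), 0.72)] [ 0.6093 -0.0153  0.055 ]
  tri [0.6091 0.003  0.0319]
tray top [(array([137. , 251.3]), 0.66), (array([292.5, 221.2]), 0.21)] [0.491 0.361 0.   ]
tray side [(array([245.6, 141.6]), 0.57)] [0.5014 0.3563 0.    ]
  tri [ 0.4969  0.3632 -0.0063]
mat top [(array([444.8, 226.9]), 0.81)] [ 0.4986 -0.3893  0.    ]
mat side [(array([298.8, 403. ]), 0.82)] [ 0.4985 -0.388   0.    ]
  tri [ 0.4984 -0.3886  0.0018]
0.7 [0.1675 0.6538 0.4047] [-3.1415  0.     -0.2508] 0.08742403478470497 0.1593
```

View pics/top0.png

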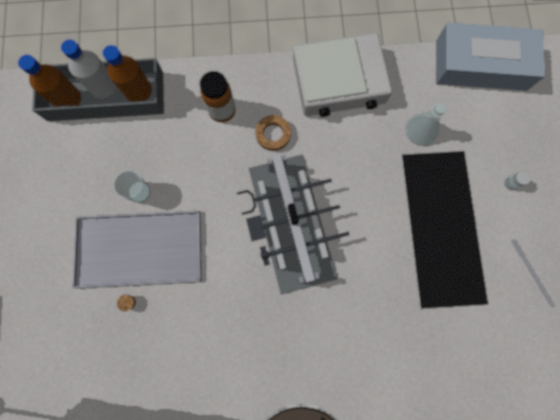

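View pics/side0.png

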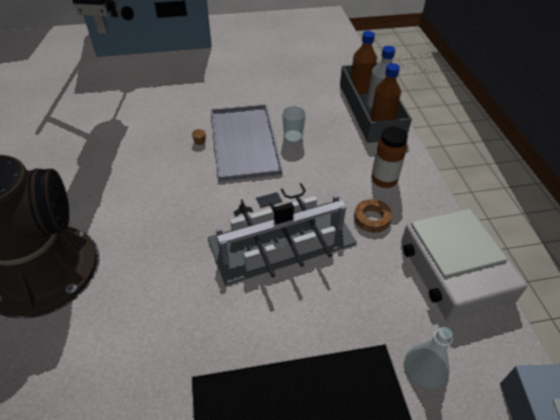

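```bash
python3 - <<'E'
from h import *
np.set_printoptions(precision=4,suppress=True)
for c in ("top","side"):
  for t,z in(("bar_grip",.07),("paddle_mid",.055),("tray",.016),("mat",.003)):
    l=arm.masks_of(t,c)
    if not l: print(t,c,None);continue
    m=l[0]["pixels"]; v=np.argwhere(m)[:,::-1].astype(np.float32); 
    # project mask on plane, min-area rect
    w=np.array([plane(c,p,z)[:2] for p in v[::max(1,len(v)//3000)]],np.float32)
    (cx,cy),s,a=cv2.minAreaRect(w*1000); e=np.linalg.svd(w-w.mean(0),full_matrices=False)[2][0]
    print(t,c,round(l[0]["score"],2),len(v),"rect",cx,cy,s,a,"pca deg",np.degrees(np.arctan2(e[1],e[0])), w.mean(0))
E
```

```text
bar_grip top 0.66 1206 rect 539.8880004882812 -17.684032440185547 (301.17706298828125, 23.089031219482422) 10.617512702941895 pca deg -169.15216 [ 0.5351 -0.0186]
paddle_mid top 0.72 677 rect 537.9796752929688 -20.80615234375 (56.14265441894531, 218.71871948242188) 10.874411582946777 pca deg 100.25765 [0.5302 0.0176]Traceback (most recent call last):
  File "<stdin>", line 9, in <module>
  File "h.py", line 8, in plane
    o,d=ray(cam,xy); return o+d*(z-o[2])/d[2]
        ~~~^^^^^^^^
  File "h.py", line 4, in ray
    c=arm.calibration(cam);K=np.array(c["intrinsics"]);T=np.array(c["T"])
ValueError: time passes only in moves, steps and waits
```

The top view shows the grip at (294,215), the bar running (278,155)–(310,280), and the paddle blade at (257,227), which makes it the middle shaft. The anchor is at (248,202), the propeller at (266,255), the tray at (139,250) and the mat at (444,228). The side view agrees with this.

```bash
sed -i 's/^def ray/_C={}\ndef cal(c):\n    if c not in _C: _C[c]=arm.calibration(c)\n    return _C[c]\ndef ray/; s/c=arm.calibration(cam)/c=cal(cam)/' h.py; python3 - <<'E'
from h import *
for c in ("top","side"):
  for t,z in(("bar_grip",.07),("tray",.016),("mat",.003)):
    l=arm.masks_of(t,c)
    if not l: print(t,c,None);continue
    v=np.argwhere(l[0]["pixels"])[:,::-1]
    w=np.array([plane(c,p,z)[:2] for p in v[::max(1,len(v)//3000)]],np.float32)
    (cx,cy),s,a=cv2.minAreaRect(w*1000); print(t,c,round(l[0]["score"],2),"rect",np.round([cx,cy,*s,a],1))
print(arm.get_state()["t"])
E
```

```text
bar_grip top 0.66 rect [539.9 -17.7 301.2  23.1  10.6]
tray top 0.75 rect [497.1 355.  304.8 172.4  89. ]
mat top 0.59 rect [ 498.6 -384.7  160.5  381.4   89.6]
bar_grip side 0.86 rect [537.4   0.7 303.3  65.2  10.9]
tray side 0.95 rect [497.1 347.2 315.6 168.8  88.8]
mat side 0.73 rect [ 500.2 -377.1  145.2  383.4   89. ]
1.15
```

Emit:
move_arm:
  deltas:
    - [18.45, -33.7, -3.5, 0, 0, 1.25]
    - [18.45, -33.7, -3.5, 0, 0, 1.25]
    - [18.45, -33.7, -3.5, 0, 0, 1.25]
    - [18.45, -33.7, -3.5, 0, 0, 1.25]
    - [18.45, -33.7, -3.5, 0, 0, 1.25]
  claw: 0
  squeeze: 30

```text
t: 1.57
eef_pos: [0.2603, 0.4837, 0.3871]
ee_rot: [-3.141, -0.0, -0.14]
force: [1.5, 0.9, -0.2]
width: 0.0876
```

Emit:
move_arm:
  deltas:
    - [18.45, -33.7, -3.5, 0, 0, 1.25]
    - [18.45, -33.7, -3.5, 0, 0, 1.25]
    - [18.45, -33.7, -3.5, 0, 0, 1.25]
    - [18.45, -33.7, -3.5, 0, 0, 1.25]
    - [18.45, -33.7, -3.5, 0, 0, 1.25]

```text
t: 1.98
eef_pos: [0.3524, 0.3151, 0.3699]
ee_rot: [-3.141, -0.0, -0.031]
force: [1.0, -0.6, 0.1]
width: 0.0877
```

Emit:
move_arm:
  deltas:
    - [18.45, -33.7, -3.5, 0, 0, 1.25]
    - [18.45, -33.7, -3.5, 0, 0, 1.25]
    - [18.45, -33.7, -3.5, 0, 0, 1.25]
    - [18.45, -33.7, -3.5, 0, 0, 1.25]
    - [18.45, -33.7, -3.5, 0, 0, 1.25]

```text
t: 2.4
eef_pos: [0.4447, 0.1466, 0.3525]
ee_rot: [-3.141, -0.001, 0.078]
force: [1.2, 0.8, 0.1]
width: 0.0878
```

Emit:
move_arm:
  deltas:
    - [18.45, -33.7, -3.5, 0, 0, 1.25]
    - [18.45, -33.7, -3.5, 0, 0, 1.25]
    - [18.45, -33.7, -3.5, 0, 0, 1.25]
    - [18.45, -33.7, -3.5, 0, 0, 1.25]
    - [18.45, -33.7, -3.5, 0, 0, 1.25]

```text
t: 2.82
eef_pos: [0.5372, -0.0221, 0.3348]
ee_rot: [-3.142, -0.001, 0.187]
force: [0.7, 0.8, -0.1]
width: 0.0878
```

Emit:
move_arm:
  deltas:
    - [0, 2, -20, 0, 0, 0]
    - [0, 0, -20, 0, 0, 0]
    - [0, 0, -18, 0, 0, 0]
    - [0, 0, -14, 0, 0, 0]
    - [0, 0, 0, 0, 0, 0]

```text
t: 3.23
eef_pos: [0.5355, -0.0187, 0.2599]
ee_rot: [3.141, 0.005, 0.184]
force: [-0.9, 0.1, -0.6]
width: 0.0877
```

```bash
python3 - <<'E'
from h import *
s=arm.get_state();print(s["t"],s["eef_pos"],s["ee_rot"],s["q"])
a=arm.grab_frame("side");b=arm.grab_frame("top")
cv2.imwrite("pics/g1.png",np.hstack([cv2.resize(x,None,fx=2,fy=2)[:,:,::-1] for x in(a[150:310,180:380],b[130:290,190:390])]))
E
```

```text
3.2333 [ 0.53548424 -0.0186547   0.25993137] [3.14147176 0.00474465 0.18446467] [ 3.31033557e-01  2.75699240e-01 -4.79304316e-01 -7.83786267e-04
 -8.20504355e-01  1.42476350e+00]
```

View pics/g1.png

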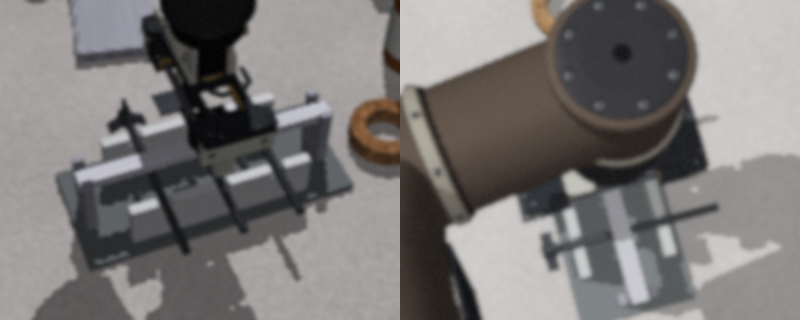

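The crop shows the fingers straddling the black grip, around (235,140). Closing on it.

Emit:
move_arm:
  deltas:
    - [0, 0, 0, 0, 0, 0]
    - [0, 0, 0, 0, 0, 0]
    - [0, 0, 0, 0, 0, 0]
    - [0, 0, 0, 0, 0, 0]
    - [0, 0, 0, 0, 0, 0]
  claw: 255
  squeeze: 35

```text
t: 3.75
eef_pos: [0.5366, -0.0181, 0.2632]
ee_rot: [-3.141, -0.001, 0.186]
force: [-0.6, 0.6, 0.5]
width: 0.0598
```

Emit:
move_arm:
  deltas:
    - [0, 0, 0, 0, 0, 0]
    - [0, 0, 0, 0, 0, 0]
    - [0, 0, 0, 0, 0, 0]
    - [0, 0, 0, 0, 0, 0]
    - [0, 0, 0, 0, 0, 0]

```text
t: 4.17
eef_pos: [0.5365, -0.0181, 0.2626]
ee_rot: [3.142, 0.0, 0.186]
force: [-0.6, 0.7, -0.2]
width: 0.0267
```

Emit:
move_arm:
  deltas:
    - [0, 0, 0, 0, 0, 0]
    - [0, 0, 0, 0, 0, 0]
    - [0, 0, 0, 0, 0, 0]
    - [0, 0, 0, 0, 0, 0]
    - [0, 0, 0, 0, 0, 0]

```text
t: 4.58
eef_pos: [0.5365, -0.0181, 0.2626]
ee_rot: [3.142, 0.0, 0.186]
force: [-0.1, -1.0, -0.6]
width: 0.0158
```

Emit:
move_arm:
  deltas:
    - [0, 0, 5, 0, 0, 0]
    - [0, 0, 8, 0, 0, 0]
    - [0, 0, 12, 0, 0, 0]
    - [0, 0, 15, 0, 0, 0]
    - [0, 0, 15, 0, 0, 0]

```text
t: 5.0
eef_pos: [0.5364, -0.0182, 0.3187]
ee_rot: [3.142, 0.0, 0.186]
force: [0.4, -0.4, -1.3]
width: 0.0156
```

Emit:
move_arm:
  deltas:
    - [0, 0, 15, 0, 0, 0]
    - [0, -5, 5, 0, 0, 0]
    - [-1, -10, 0, 0, 0, -0.5]
    - [-2, -15, 0, 0, 0, -0.5]
    - [-2.5, -25, 0, 0, 0, -0.7]

```text
t: 5.42
eef_pos: [0.5306, -0.0733, 0.337]
ee_rot: [-3.141, 0.001, 0.156]
force: [0.8, -0.3, -1.5]
width: 0.0157
```

Emit:
move_arm:
  deltas:
    - [-3, -30, 0, 0, 0, -0.9]
    - [-3, -30, 0, 0, 0, -0.9]
    - [-3, -30, 0, 0, 0, -0.9]
    - [-3, -30, 0, 0, 0, -0.9]
    - [-3, -30, 0, 0, 0, -0.9]

```text
t: 5.83
eef_pos: [0.5149, -0.2252, 0.3367]
ee_rot: [-3.141, 0.002, 0.076]
force: [1.2, -0.4, -1.2]
width: 0.0156
```

Emit:
move_arm:
  deltas:
    - [-3, -30, 0, 0, 0, -0.9]
    - [-3, -30, 0, 0, 0, -0.9]
    - [-3, -30, 0, 0, 0, -0.9]
    - [-3, -30, 0, 0, 0, -0.9]
    - [-3, -30, 0, 0, 0, -0.9]

```text
t: 6.25
eef_pos: [0.4997, -0.3752, 0.3364]
ee_rot: [-3.141, 0.002, -0.003]
force: [0.4, 0.6, -1.9]
width: 0.0157
```

Emit:
move_arm:
  deltas:
    - [0, -10, 0, 0, 0, -0.5]
    - [0, -5, 0, 0, 0, 0]
    - [0, 0, -10, 0, 0, 0]
    - [0, 0, -20, 0, 0, 0]
    - [0, 0, -20, 0, 0, 0]

```text
t: 6.67
eef_pos: [0.5009, -0.3873, 0.2868]
ee_rot: [-3.142, -0.001, -0.009]
force: [0.4, 0.1, -1.9]
width: 0.016
```

```bash
python3 - <<'E'
from h import *
s=arm.get_state();print(s["t"],s["eef_pos"],s["ee_rot"],s["q"],s["width"],s["force"])
a=arm.grab_frame("side");b=arm.grab_frame("top")
cv2.imwrite("pics/m1.png",np.hstack([cv2.resize(x,None,fx=1.42,fy=1.42)[:,:,::-1] for x in(a[:,:],b[:,:])])[:,:,:] if 0 else np.vstack([np.hstack([a[150:420,120:520,::-1],b[100:370,140:540,::-1]])]))
E
```

```text
6.6667 [ 0.5009096  -0.38725072  0.28682716] [-3.14152722e+00 -1.20892305e-03 -9.35227081e-03] [-3.50505799e-01  3.85156995e-01 -2.35110891e-01 -5.73306257e-04
 -9.49411159e-01  1.91228339e+00] 0.01599532994928978 [ 0.4301753   0.09185269 -1.9160247 ]
```

View pics/m1.png

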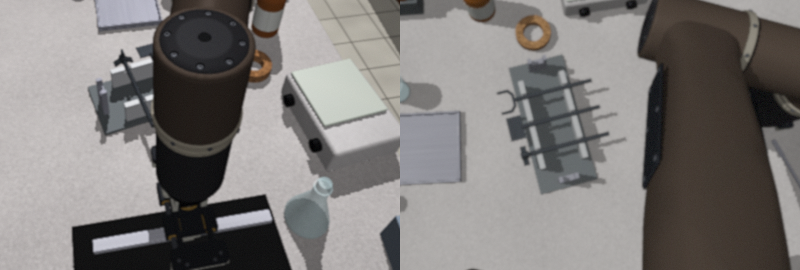

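The bar is held level over the mat and all three shafts are still in the rack. Lowering; contact is expected at TCP z ≈ 0.2016.

Emit:
move_arm:
  deltas:
    - [0, 0, -20, 0, 0, 0]
    - [0, 0, -20, 0, 0, 0]
    - [0, 0, -20, 0, 0, 0]
    - [0, 0, -13, 0, 0, 0]
    - [0, 0, -5, 0, 0, 0]

```text
t: 7.18
eef_pos: [0.5007, -0.387, 0.2081]
ee_rot: [-3.14, 0.002, -0.009]
force: [0.4, -0.2, -1.2]
width: 0.0157
```

Emit:
move_arm:
  deltas:
    - [0, 0, -2, 0, 0, 0]
    - [0, 0, -2, 0, 0, 0]
    - [0, 0, -1, 0, 0, 0]
    - [0, 0, -1, 0, 0, 0]
    - [0, 0, 0, 0, 0, 0]

```text
t: 7.6
eef_pos: [0.5012, -0.3882, 0.2043]
ee_rot: [3.141, -0.001, -0.01]
force: [0.4, 0.4, -1.2]
width: 0.0158
```

Emit:
move_arm:
  deltas:
    - [0, 0, -1, 0, 0, 0]
    - [0, 0, -1, 0, 0, 0]
    - [0, 0, -0.5, 0, 0, 0]
    - [0, 0, 0, 0, 0, 0]
    - [0, 0, 0, 0, 0, 0]

```text
t: 8.02
eef_pos: [0.5011, -0.3882, 0.2016]
ee_rot: [3.141, -0.0, -0.01]
force: [-1.5, 1.6, 4.1]
width: 0.0157
```

Contact shows as the force jumping from −1.2 to +4.1 N. Releasing and backing straight up.

Emit:
move_arm:
  deltas:
    - [0, 0, 0, 0, 0, 0]
    - [0, 0, 0, 0, 0, 0]
    - [0, 0, 0, 0, 0, 0]
    - [0, 0, 0, 0, 0, 0]
    - [0, 0, 0, 0, 0, 0]
  claw: 0

```text
t: 8.43
eef_pos: [0.501, -0.3882, 0.201]
ee_rot: [-3.142, 0.0, -0.01]
force: [-0.0, 0.1, 0.9]
width: 0.0435
```

Emit:
move_arm:
  deltas:
    - [0, 0, 0, 0, 0, 0]
    - [0, 0, 0, 0, 0, 0]
    - [0, 0, 5, 0, 0, 0]
    - [0, 0, 15, 0, 0, 0]
    - [0, 0, 25, 0, 0, 0]

```text
t: 8.85
eef_pos: [0.5001, -0.3877, 0.2444]
ee_rot: [-3.139, 0.004, -0.01]
force: [0.0, -0.1, -0.2]
width: 0.077
```

Emit:
move_arm:
  deltas:
    - [0, 0, 35, 0, 0, 0]
    - [0, 20, 30, 0, 0, 0]
    - [0, 30, 20, 0, 0, -5]
    - [0, 30, 0, 0, 0, -6]
    - [0, 30, 0, 0, 0, -6]

```text
t: 9.27
eef_pos: [0.5011, -0.2773, 0.3334]
ee_rot: [-3.141, -0.004, -0.313]
force: [-0.1, 0.9, 0.0]
width: 0.0878
```

Emit:
move_arm:
  deltas:
    - [0, 0, 0, 0, 0, -6]
    - [0, 0, 0, 0, 0, -6]
    - [0, 0, 0, 0, 0, -6]
    - [0, 0, 0, 0, 0, -6]
    - [0, 0, 0, 0, 0, -6]

```text
t: 9.68
eef_pos: [0.501, -0.2779, 0.3318]
ee_rot: [-3.141, -0.001, -0.835]
force: [-0.7, -0.4, -0.4]
width: 0.0877
```

```bash
python3 - <<'E'
from h import *
np.set_printoptions(precision=4,suppress=True)
s=arm.get_state();print(s["t"],s["eef_pos"],s["ee_rot"],s["q"],s["width"],s["force"])
a=arm.grab_frame("side");b=arm.grab_frame("top")
cv2.imwrite("pics/m2.png",np.vstack([np.hstack([a[150:420,120:520,::-1],b[100:370,140:540,::-1]])]))
for t,z in(("bar_grip",.038),("paddle_mid",.055)):
    r={}
    for c in("top","side"):
        l=arm.spot_point(t,c)
        if l: r[c]=l[0]["xy"];print(t,c,np.round(r[c]),l[0]["score"],plane(c,r[c],z))
    if len(r)==2: print(tri(r["top"],r["side"]))
l=arm.masks_of("paddle_mid","top")
if l:
    v=np.argwhere(l[0]["pixels"])[:,::-1];w=np.array([plane("top",p,.055)[:2] for p in v],np.float32)*1000
    vx,vy,x,y=cv2.fitLine(w,cv2.DIST_HUBER,0,.01,.01).ravel();print("shaft",np.degrees(np.arctan2(vy,vx)),x,y,cv2.minAreaRect(w),len(v))
E
```

```text
9.6833 [ 0.501  -0.2779  0.3318] [-3.1412 -0.0005 -0.8351] [-0.1651  0.2507 -0.3185  0.     -1.0008  0.9009] 0.08768753572415112 [-0.7318 -0.4176 -0.4223]
bar_grip top [451. 223.] 0.61 [ 0.503  -0.3915  0.038 ]
bar_grip side [302. 396.] 0.57 [ 0.5014 -0.3902  0.038 ]
[ 0.502  -0.3908  0.0397]
paddle_mid top [294. 217.] 0.88 [ 0.5392 -0.0202  0.055 ]
shaft -79.2948 530.8074 13.2629175 ((528.9328002929688, 2.3572921752929688), (55.90445327758789, 173.40048217773438), 7.399555683135986) 664
```

View pics/m2.png

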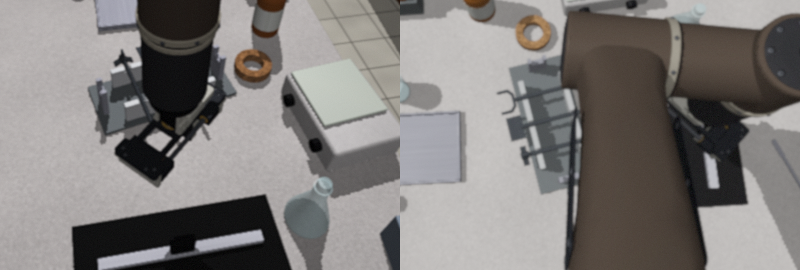

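The bar lies grip up on the mat with its centre about 3 mm from the mat's centre. The arm hides the shafts in the top view, so I'll swing it clear while finishing the wrist turn.

Emit:
move_arm:
  deltas:
    - [0, -25, 0, 0, 0, -6.3]
    - [0, -25, 0, 0, 0, -6.3]
    - [0, -25, 0, 0, 0, -6.3]
    - [0, -25, 0, 0, 0, -6.3]
    - [0, -10, 0, 0, 0, -6.3]

```text
t: 10.45
eef_pos: [0.5009, -0.3906, 0.3309]
ee_rot: [3.141, -0.0, -1.385]
force: [0.4, 0.6, 1.0]
width: 0.0875
```

```bash
python3 - <<'E'
from h import *
np.set_printoptions(precision=4,suppress=True)
s=arm.get_state();print(s["t"],s["eef_pos"],s["ee_rot"],s["q"])
a=arm.grab_frame("side");b=arm.grab_frame("top")
cv2.imwrite("pics/p1.png",np.hstack([cv2.resize(x,None,fx=2.5,fy=2.5,interpolation=cv2.INTER_CUBIC)[:,:,::-1] for x in(a[170:310,200:360],b[150:290,220:380])]))
r={}
for c in("top","side"):
    l=arm.spot_point("paddle_mid",c)
    if l: r[c]=l[0]["xy"];print(c,np.round(r[c]),l[0]["score"],plane(c,r[c],.055))
if len(r)==2: print(tri(r["top"],r["side"]))
for t in("paddle_mid","anchor_mid","propeller_mid"):
    l=arm.masks_of(t,"top")
    if l:
        v=np.argwhere(l[0]["pixels"])[:,::-1];w=np.array([plane("top",p,.055)[:2] for p in v],np.float32)*1000
        vx,vy,x,y=cv2.fitLine(w,cv2.DIST_HUBER,0,.01,.01).ravel();d=np.array([vx,vy])*-np.sign(vy);u=(w-[x,y])@d
        print(t,l[0]["score"],"dir",np.degrees(np.arctan2(d[1],d[0])),"-y end",np.array([x,y])+d*u.max(),"+y end",np.array([x,y])+d*u.min(),"at y=-20: x",x+d[0]/d[1]*(-20-y))
E
```

```text
10.45 [ 0.5009 -0.3906  0.3309] [ 3.1412 -0.0003 -1.3849] [-0.3554  0.3479 -0.1803  0.0006 -1.0428  0.541 ]
top [296. 218.] 0.75 [ 0.5362 -0.026   0.055 ]
paddle_mid 0.7 dir -79.3534 -y end [ 557.2488 -128.4599] +y end [516.934   85.9954] at y=-20: x 536.8598
anchor_mid 0.71 dir -79.696465 -y end [ 621.1399 -113.2436] +y end [582.0853 101.5846] at y=-20: x 604.1887
propeller_mid 0.74 dir -79.12246 -y end [ 493.2497 -144.536 ] +y end [453.7719  60.903 ] at y=-20: x 469.3185
```

View pics/p1.png

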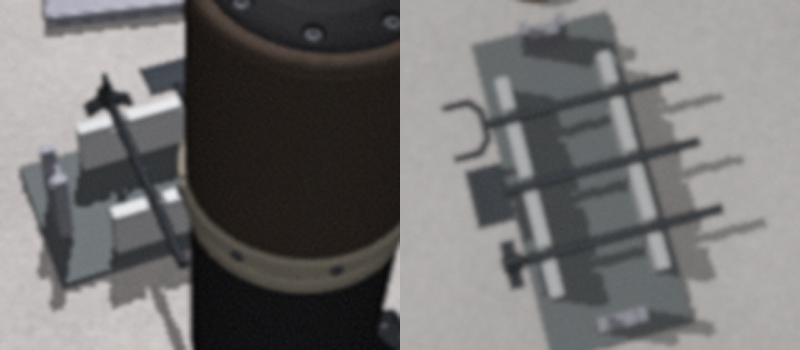

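The top crop shows the paddle shaft in the middle (blade near (490,195), free end (697,142)), with the anchor above and the propeller below. Its balance point comes out at about (0.536, −0.017). Fully open fingers would reach the neighbouring rods, so I'll approach half closed.

Emit:
move_arm:
  deltas:
    - [3.5, 37.3, 0, 0, 0, 0]
    - [3.5, 37.3, 0, 0, 0, 0]
    - [3.5, 37.3, 0, 0, 0, 0]
    - [3.5, 37.3, 0, 0, 0, 0]
    - [3.5, 37.3, 0, 0, 0, 0]
  claw: 135

```text
t: 11.22
eef_pos: [0.5183, -0.1994, 0.3315]
ee_rot: [-3.141, -0.0, -1.378]
force: [1.2, 0.4, 0.2]
width: 0.0602
```

Emit:
move_arm:
  deltas:
    - [3.5, 37.3, 0, 0, 0, 0]
    - [3.5, 37.3, 0, 0, 0, 0]
    - [3.5, 37.3, 0, 0, 0, 0]
    - [3.5, 37.3, 0, 0, 0, 0]
    - [3.5, 37.3, 0, 0, 0, 0]

```text
t: 11.63
eef_pos: [0.5355, -0.0127, 0.3317]
ee_rot: [-3.141, 0.0, -1.377]
force: [1.0, 0.2, -0.1]
width: 0.0416
```

Emit:
move_arm:
  deltas:
    - [0, 0, -15, 0, 0, 0]
    - [0, 0, -15, 0, 0, 0]
    - [0, 0, -10, 0, 0, 0]
    - [0, 0, 0, 0, 0, 0]
    - [0, 0, 0, 0, 0, 0]

```text
t: 12.05
eef_pos: [0.5359, -0.0151, 0.2911]
ee_rot: [3.141, -0.0, -1.379]
force: [0.1, 0.0, -0.2]
width: 0.0411
```

```bash
python3 - <<'E'
from h import *
np.set_printoptions(precision=4,suppress=True)
s=arm.get_state();print(s["t"],s["eef_pos"],s["ee_rot"],s["width"])
a=arm.grab_frame("side")
# expected: shaft ends from top view at z .055 and fingertip point, drawn in side view
c=cal("side");K=np.array(c["intrinsics"]);Ti=np.linalg.inv(np.array(c["T"]))
im=cv2.resize(a[120:300,180:380],None,fx=4,fy=4,interpolation=cv2.INTER_CUBIC)[:600,:,::-1].copy()
def px(p):
    q=Ti@[*p,1];u=K@[q[0],-q[1],-q[2]];return tuple(int(round(float(v))) for v in ((u[0]/u[2]-180)*4,(u[1]/u[2]-120)*4))
cv2.line(im,px([.5572,-.1285,.055]),px([.5169,.086,.055]),(0,0,255),1)
p=s["eef_pos"];cv2.circle(im,px([p[0],p[1],p[2]-.178]),5,(0,255,0),1);cv2.circle(im,px([.5363,-.017,.055]),5,(255,0,0),1)
cv2.imwrite("pics/p2.png",im)
E
```

```text
12.05 [ 0.5359 -0.0151  0.2911] [ 3.1406 -0.0003 -1.3792] 0.04107628391985496
```

View pics/p2.png

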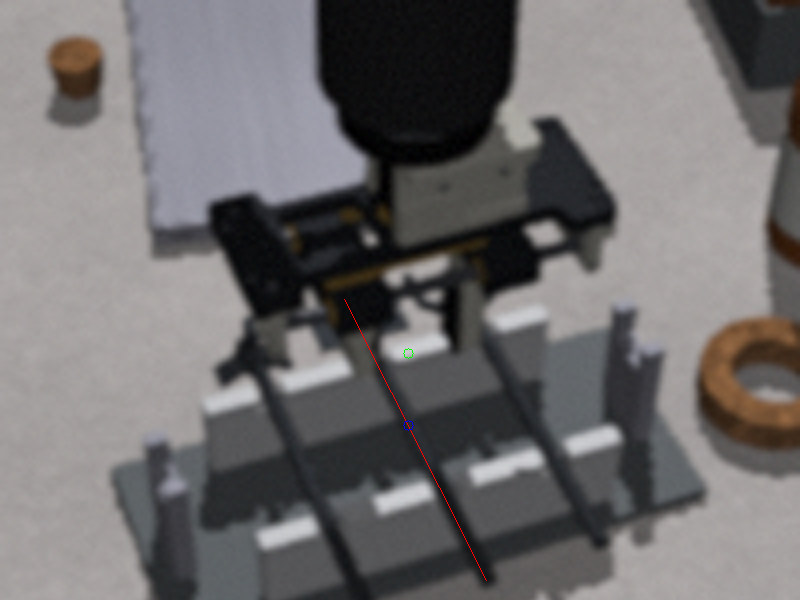

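The side view's rod coincides with the line predicted from the top view at z = 0.055, and its end matches at (488,580), so the height is confirmed by two views. The fingers straddle the rod. Descending.

Emit:
move_arm:
  deltas:
    - [0.4, -2, -20, 0, 0, 0]
    - [0, 0, -20, 0, 0, 0]
    - [0, 0, -18, 0, 0, 0]
    - [0, 0, -13, 0, 0, 0]
    - [0, 0, -5, 0, 0, 0]

```text
t: 12.52
eef_pos: [0.5362, -0.0177, 0.2142]
ee_rot: [3.14, -0.0, -1.381]
force: [-0.5, 0.0, 0.7]
width: 0.0413
```

Emit:
move_arm:
  deltas:
    - [0, 0, 0, 0, 0, 0]
    - [0, 0, 0, 0, 0, 0]
    - [0, 0, 0, 0, 0, 0]
    - [0, 0, 0, 0, 0, 0]
    - [0, 0, 0, 0, 0, 0]
  claw: 255
  squeeze: 40

```text
t: 12.93
eef_pos: [0.5367, -0.0171, 0.2161]
ee_rot: [-3.14, 0.0, -1.38]
force: [-0.6, -0.3, 0.0]
width: 0.013
```

Emit:
move_arm:
  deltas:
    - [0, 0, 0, 0, 0, 0]
    - [0, 0, 0, 0, 0, 0]
    - [0, 0, 0, 0, 0, 0]
    - [0, 0, 0, 0, 0, 0]
    - [0, 0, 0, 0, 0, 0]

```text
t: 13.35
eef_pos: [0.5365, -0.0171, 0.2158]
ee_rot: [-3.141, -0.0, -1.38]
force: [-1.8, 0.1, 6.2]
width: 0.0086
```

Emit:
move_arm:
  deltas:
    - [0, 0, 2, 0, 0, 0]
    - [0, 0, 3, 0, 0, 0]
    - [0, 0, 5, 0, 0, 0]
    - [0, 0, 5, 0, 0, 0]
    - [0, 0, 5, 0, 0, 0]

```text
t: 13.77
eef_pos: [0.5365, -0.0171, 0.2357]
ee_rot: [-3.142, 0.0, -1.38]
force: [-0.3, 0.2, -1.5]
width: 0.0089
```

```bash
python3 - <<'E'
from h import *
s=arm.get_state();print(s["t"],s["eef_pos"],s["ee_rot"],s["width"],s["force"],s["moment"])
a=arm.grab_frame("side")
cv2.imwrite("pics/p3.png",cv2.resize(a[150:300,180:380],None,fx=4,fy=4,interpolation=cv2.INTER_CUBIC)[:600,:,::-1])
E
```

```text
13.7667 [ 0.53645114 -0.0171103   0.23566395] [-3.14157899e+00  1.48363587e-05 -1.37995367e+00] 0.008908776141164473 [-0.28399037  0.2350004  -1.45025527] [ 0.1106815  -0.01376739  0.04252006]
```

View pics/p3.png

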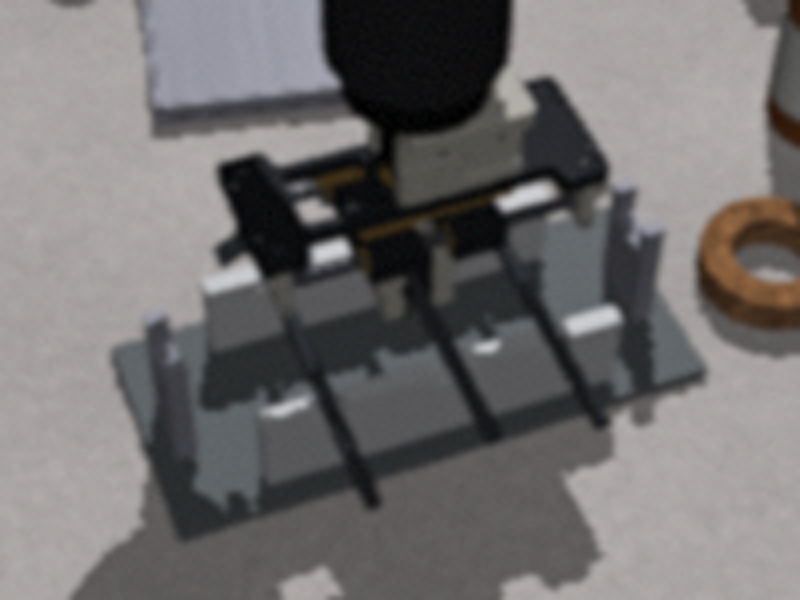

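The shaft is clear of the notches: the wrist carries −1.5 N and its end has risen in the view. The other two shafts are undisturbed. I'll carry it to the tray, placing about 15 mm towards the robot to keep the gripper body away from the beaker.

Emit:
move_arm:
  deltas:
    - [0, 0, 15, 0, 0, 0]
    - [0, 0, 20, 0, 0, 0]
    - [0, 0, 20, 0, 0, 0]
    - [0, 0, 20, 0, 0, 0]
    - [0, 5, 15, 0, 0, 0]

```text
t: 14.23
eef_pos: [0.5365, -0.0125, 0.3271]
ee_rot: [-3.14, -0.0, -1.38]
force: [-0.8, -0.0, -3.5]
width: 0.0087
```

Emit:
move_arm:
  deltas:
    - [-1, 10, 0, 0, 0, -0.7]
    - [-4, 20, 0, 0, 0, -1]
    - [-4, 30, 0, 0, 0, -1]
    - [-4, 30, 0, 0, 0, -1]
    - [-4, 30, 0, 0, 0, -1]

```text
t: 14.65
eef_pos: [0.519, 0.1088, 0.3255]
ee_rot: [-3.141, 0.0, -1.464]
force: [-0.8, -0.2, -1.4]
width: 0.0089
```

Emit:
move_arm:
  deltas:
    - [-4, 30, 0, 0, 0, -1]
    - [-4, 30, 0, 0, 0, -1]
    - [-4, 30, 0, 0, 0, -1]
    - [-4, 30, 0, 0, 0, -1]
    - [-4, 30, 0, 0, 0, -1]

```text
t: 15.07
eef_pos: [0.4989, 0.2593, 0.3254]
ee_rot: [-3.141, 0.0, -1.55]
force: [0.4, -0.5, -1.8]
width: 0.0087
```

Emit:
move_arm:
  deltas:
    - [-4, 30, 0, 0, 0, -1]
    - [-4, 30, 0, 0, 0, -1]
    - [-4, 25, 0, 0, 0, 0]
    - [-4, 10, 0, 0, 0, 0]
    - [-0.5, 5, 0, 0, 0, 0]

```text
t: 15.48
eef_pos: [0.4822, 0.3594, 0.3249]
ee_rot: [3.141, -0.0, -1.582]
force: [-0.4, -1.1, -1.7]
width: 0.0089
```

```bash
python3 - <<'E'
from h import *
s=arm.get_state();print(s["t"],s["eef_pos"],s["ee_rot"],s["width"],s["force"],s["moment"])
a=arm.grab_frame("side")
cv2.imwrite("pics/p4.png",cv2.resize(a[30:230,130:390],None,fx=3,fy=3,interpolation=cv2.INTER_CUBIC)[:,:,::-1])
E
```

```text
15.4833 [0.48219018 0.35940508 0.32494384] [ 3.14125086e+00 -9.62505474e-05 -1.58243901e+00] 0.00885869506943969 [-0.40498502 -1.09648677 -1.73276168] [ 0.04352903 -0.04971396 -0.05876338]
```

View pics/p4.png

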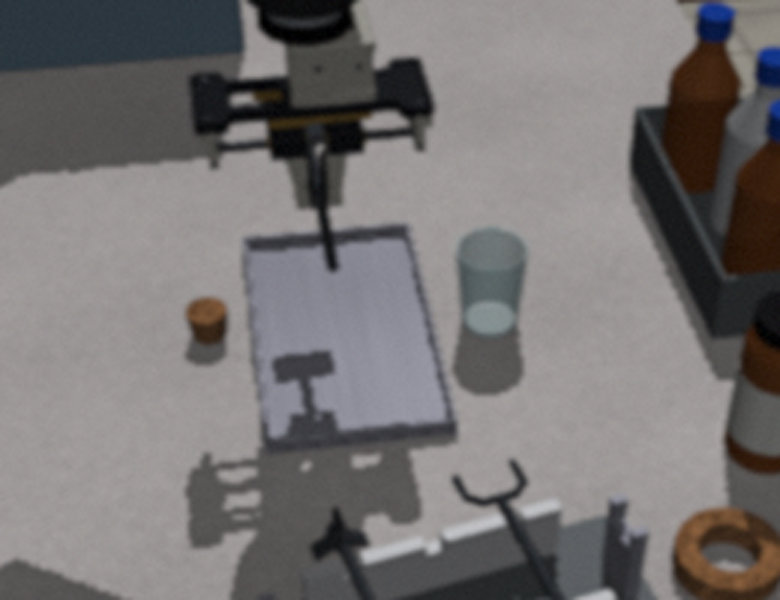

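The rod is held level over the tray. With this grip the fingertips stand about 18 mm below the rod, so they would meet the tray floor while the rod was still 12 mm up. To set it down gently I'll take it back to its notches, where the pose is known, and regrip nearer the fingertips.

Emit:
move_arm:
  deltas:
    - [1, -10, 0, 0, 0, 0.6]
    - [4, -20, 0, 0, 0, 1]
    - [4, -30, 0, 0, 0, 1]
    - [4, -30, 0, 0, 0, 1]
    - [4, -30, 0, 0, 0, 1]

```text
t: 15.95
eef_pos: [0.4997, 0.2349, 0.3253]
ee_rot: [3.141, -0.0, -1.503]
force: [-0.3, -1.1, -2.6]
width: 0.0085
```

Emit:
move_arm:
  deltas:
    - [4, -30, 0, 0, 0, 1]
    - [4, -30, 0, 0, 0, 1]
    - [4, -30, 0, 0, 0, 1]
    - [4, -30, 0, 0, 0, 1]
    - [4, -30, 0, 0, 0, 1]

```text
t: 16.37
eef_pos: [0.5192, 0.0846, 0.3255]
ee_rot: [-3.141, 0.0, -1.417]
force: [0.5, -0.0, -1.9]
width: 0.0085
```

Emit:
move_arm:
  deltas:
    - [4, -30, 0, 0, 0, 1]
    - [4, -30, 0, 0, 0, 1]
    - [4, -25, 0, 0, 0, 0]
    - [4, -15, 0, 0, 0, 0]
    - [1.3, -6.5, 0, 0, 0, 0]

```text
t: 16.78
eef_pos: [0.5365, -0.0223, 0.3254]
ee_rot: [3.141, -0.0, -1.385]
force: [0.3, -0.3, -1.2]
width: 0.0088
```

Emit:
move_arm:
  deltas:
    - [0, 0, -15, 0, 0, 0]
    - [0, 0, -20, 0, 0, 0]
    - [0, 0, -20, 0, 0, 0]
    - [0, 0, -10, 0, 0, 0]
    - [0, 0, 0, 0, 0, 0]

```text
t: 17.2
eef_pos: [0.5359, -0.0194, 0.2581]
ee_rot: [3.137, -0.0, -1.383]
force: [-0.5, -0.3, -1.8]
width: 0.0089
```

Emit:
move_arm:
  deltas:
    - [0.3, 2, -10, 0, 0, 0.2]
    - [0, 0, -13, 0, 0, 0]
    - [0, 0, -10, 0, 0, 0]
    - [0, 0, -5, 0, 0, 0]
    - [0, 0, -2, 0, 0, 0]

```text
t: 17.62
eef_pos: [0.5374, -0.0166, 0.2196]
ee_rot: [3.141, -0.0, -1.378]
force: [0.1, -0.1, -1.7]
width: 0.0087
```

Emit:
move_arm:
  deltas:
    - [0, 0, -1, 0, 0, 0]
    - [0, 0, -1, 0, 0, 0]
    - [0, 0, -0.5, 0, 0, 0]
    - [0, 0, 0, 0, 0, 0]
    - [0, 0, 0, 0, 0, 0]

```text
t: 18.03
eef_pos: [0.5377, -0.0166, 0.218]
ee_rot: [-3.141, 0.0, -1.378]
force: [0.1, 0.3, -1.2]
width: 0.0088
```

Emit:
move_arm:
  deltas:
    - [-0.6, 0, -0.5, 0, 0, 0]
    - [0, 0, -0.5, 0, 0, 0]
    - [0, 0, -0.5, 0, 0, 0]
    - [0, 0, -0.5, 0, 0, 0]
    - [0, 0, 0, 0, 0, 0]

```text
t: 18.45
eef_pos: [0.537, -0.0166, 0.2159]
ee_rot: [-3.142, -0.0, -1.378]
force: [-1.9, 0.3, 2.3]
width: 0.0087
```

Seated at the same height as before, with contact at +2.3 N. Opening part way, rising 10 mm and regripping.

Emit:
move_arm:
  deltas:
    - [0, 0, 0, 0, 0, 0]
    - [0, 0, 0, 0, 0, 0]
    - [0, 0, 0, 0, 0, 0]
    - [0, 0, 5, 0, 0, 0]
    - [0, 0, 5, 0, 0, 0]
  claw: 170

```text
t: 18.87
eef_pos: [0.5369, -0.0167, 0.2258]
ee_rot: [3.141, -0.0, -1.378]
force: [0.2, 0.8, 0.7]
width: 0.0291
```

Emit:
move_arm:
  deltas:
    - [0, 0, 0, 0, 0, 0]
    - [0, 0, 0, 0, 0, 0]
    - [0, 0, 0, 0, 0, 0]
    - [0, 0, 0, 0, 0, 0]
    - [0, 0, 0, 0, 0, 0]
  claw: 255

```text
t: 19.28
eef_pos: [0.5368, -0.0167, 0.2256]
ee_rot: [3.141, -0.0, -1.378]
force: [-1.6, 0.3, 2.4]
width: 0.0084
```

Emit:
move_arm:
  deltas:
    - [0, 0, 0, 0, 0, 0]
    - [0, 0, 0, 0, 0, 0]
    - [0, 0, 0, 0, 0, 0]
    - [0, 0, 2, 0, 0, 0]
    - [0, 0, 3, 0, 0, 0]

```text
t: 19.7
eef_pos: [0.5367, -0.0167, 0.2303]
ee_rot: [3.141, -0.0, -1.378]
force: [-0.1, 0.7, -1.2]
width: 0.009
```

Emit:
move_arm:
  deltas:
    - [0, 0, 3, 0, 0, 0]
    - [0, 0, 3, 0, 0, 0]
    - [0, 0, 3, 0, 0, 0]
    - [0, 0, 0, 0, 0, 0]
    - [0, 0, 0, 0, 0, 0]

```text
t: 20.12
eef_pos: [0.537, -0.0166, 0.24]
ee_rot: [-3.141, 0.0, -1.378]
force: [-0.5, -0.1, -1.6]
width: 0.0089
```

```bash
python3 - <<'E'
from h import *
s=arm.get_state();print(s["t"],s["eef_pos"],s["ee_rot"],s["width"],s["force"],s["moment"])
a=arm.grab_frame("side")
cv2.imwrite("pics/p5.png",cv2.resize(a[150:300,180:380],None,fx=4,fy=4,interpolation=cv2.INTER_CUBIC)[:600,:,::-1])
E
```

```text
20.1167 [ 0.53698704 -0.01660612  0.23995086] [-3.14097217e+00  1.02487400e-04 -1.37824872e+00] 0.008866007715009717 [-0.48081051 -0.08605554 -1.64792897] [ 0.08466003 -0.03362586  0.02968862]
```

View pics/p5.png

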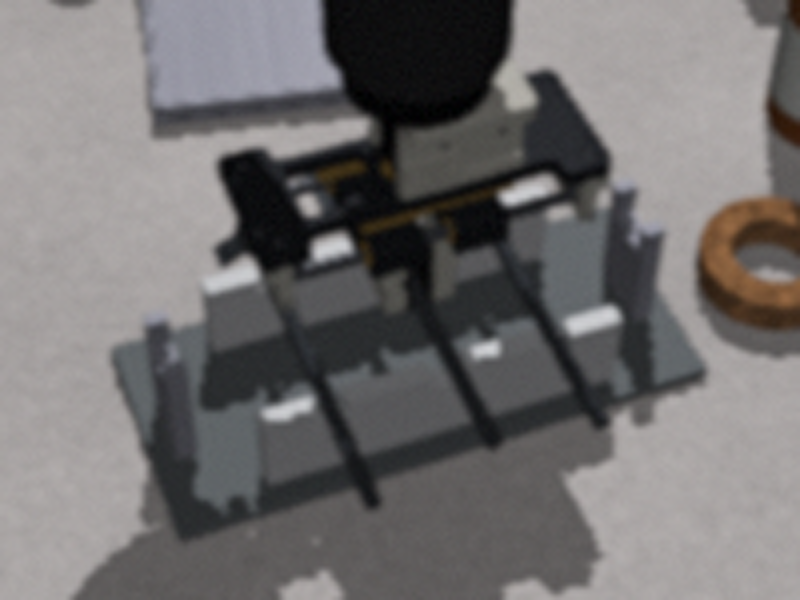

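The new grip holds: −1.6 N at the wrist, and the rod is level and above its neighbours. Carrying it to the tray.

Emit:
move_arm:
  deltas:
    - [0, 0, 10, 0, 0, 0]
    - [0, 0, 20, 0, 0, 0]
    - [0, 0, 20, 0, 0, 0]
    - [0, 0, 20, 0, 0, 0]
    - [0, 5, 15, 0, 0, 0]

```text
t: 20.58
eef_pos: [0.537, -0.012, 0.3269]
ee_rot: [-3.14, -0.0, -1.379]
force: [0.3, 0.5, -1.1]
width: 0.0087
```

Emit:
move_arm:
  deltas:
    - [-1, 10, 0, 0, 0, -0.7]
    - [-4, 20, 0, 0, 0, -1]
    - [-4, 30, 0, 0, 0, -1]
    - [-4, 30, 0, 0, 0, -1]
    - [-4, 30, 0, 0, 0, -1]

```text
t: 21.0
eef_pos: [0.5195, 0.1093, 0.3255]
ee_rot: [-3.141, 0.0, -1.462]
force: [0.1, -0.2, -1.9]
width: 0.0084
```

Emit:
move_arm:
  deltas:
    - [-4, 30, 0, 0, 0, -1]
    - [-4, 30, 0, 0, 0, -1]
    - [-4, 30, 0, 0, 0, -1]
    - [-4, 30, 0, 0, 0, -1]
    - [-4, 30, 0, 0, 0, -1]

```text
t: 21.42
eef_pos: [0.4994, 0.2597, 0.3254]
ee_rot: [-3.141, 0.0, -1.548]
force: [0.7, -0.3, -2.0]
width: 0.009
```

Emit:
move_arm:
  deltas:
    - [-4, 30, 0, 0, 0, -1]
    - [-4, 30, 0, 0, 0, -1]
    - [-4, 25, 0, 0, 0, 0]
    - [-4, 10, 0, 0, 0, 0]
    - [-0.5, 3, 0, 0, 0, 0]

```text
t: 21.83
eef_pos: [0.4827, 0.3582, 0.3248]
ee_rot: [3.141, -0.0, -1.58]
force: [-0.1, -0.4, -0.8]
width: 0.0086
```

Emit:
move_arm:
  deltas:
    - [0, 0, -20, 0, 0, 0]
    - [0, 0, -25, 0, 0, 0]
    - [0, 0, -25, 0, 0, 0]
    - [0, 0, -25, 0, 0, 0]
    - [0, 0, -15, 0, 0, 0]

```text
t: 22.25
eef_pos: [0.483, 0.3547, 0.2126]
ee_rot: [3.14, -0.002, -1.584]
force: [-0.4, -0.3, -2.0]
width: 0.0089
```

Emit:
move_arm:
  deltas:
    - [0, 0, -10, 0, 0, 0]
    - [0, 0, -9, 0, 0, 0]
    - [0, 0, -5, 0, 0, 0]
    - [0, 0, -2, 0, 0, 0]
    - [0, 0, -1, 0, 0, 0]

```text
t: 22.67
eef_pos: [0.4837, 0.3565, 0.1881]
ee_rot: [-3.141, 0.001, -1.582]
force: [0.4, -0.5, -1.8]
width: 0.0085
```

Emit:
move_arm:
  deltas:
    - [0, 0, -0.5, 0, 0, 0]
    - [0, 0, -0.5, 0, 0, 0]
    - [0, 0, -0.5, 0, 0, 0]
    - [0, 0, -0.5, 0, 0, 0]
    - [0, 0, 0, 0, 0, 0]

```text
t: 23.08
eef_pos: [0.4834, 0.3564, 0.1859]
ee_rot: [-3.141, 0.0, -1.582]
force: [0.6, 1.0, -1.7]
width: 0.0086
```

Emit:
move_arm:
  deltas:
    - [0, 0, -0.5, 0, 0, 0]
    - [0, 0, -0.5, 0, 0, 0]
    - [0, 0, -0.5, 0, 0, 0]
    - [0, 0, 0, 0, 0, 0]
    - [0, 0, 0, 0, 0, 0]

```text
t: 23.5
eef_pos: [0.4834, 0.3563, 0.1841]
ee_rot: [3.142, -0.0, -1.582]
force: [-0.5, 0.5, -1.3]
width: 0.0086
```

The fingertips are about 1 mm off the floor and the rod about 3 mm. Releasing.

Emit:
move_arm:
  deltas:
    - [0, 0, -0.5, 0, 0, 0]
    - [0, 0, 0, 0, 0, 0]
    - [0, 0, 0, 0, 0, 0]
    - [0, 0, 0, 0, 0, 0]
    - [0, 0, 0, 0, 0, 0]
  claw: 130

```text
t: 23.92
eef_pos: [0.4835, 0.3564, 0.1838]
ee_rot: [-3.141, 0.0, -1.582]
force: [-0.5, -1.2, -0.7]
width: 0.0365
```

Emit:
move_arm:
  deltas:
    - [0, 0, 0, 0, 0, 0]
    - [0, 0, 5, 0, 0, 0]
    - [0, 0, 15, 0, 0, 0]
    - [0, 0, 25, 0, 0, 0]
    - [0, 0, 30, 0, 0, 0]

```text
t: 24.33
eef_pos: [0.483, 0.3558, 0.2582]
ee_rot: [3.139, -0.003, -1.583]
force: [-0.2, 1.3, -0.7]
width: 0.0429
```

Emit:
move_arm:
  deltas:
    - [0, 0, 35, 0, 0, 0]
    - [0, 0, 35, 0, 0, 0]
    - [0, 0, 25, 0, 0, 0]
    - [0, 20, 0, 0, 0, 0]
    - [0, 20, 0, 0, 0, 0]

```text
t: 24.75
eef_pos: [0.4837, 0.3963, 0.3573]
ee_rot: [-3.139, 0.004, -1.584]
force: [-0.0, 0.2, -1.2]
width: 0.0427
```

Emit:
move_arm:
  deltas:
    - [-20, 30, 0, 0, 0, 0]
    - [-20, 30, 0, 0, 0, 0]
    - [-20, 30, 0, 0, 0, 0]
    - [-20, 20, 0, 0, 0, 0]
    - [0, 0, 0, 0, 0, 0]

```text
t: 25.17
eef_pos: [0.4005, 0.5097, 0.3538]
ee_rot: [3.142, 0.001, -1.579]
force: [0.1, -0.7, -0.0]
width: 0.043
```

```bash
python3 - <<'E'
from h import *
np.set_printoptions(precision=4,suppress=True)
s=arm.get_state();print(s["t"],s["eef_pos"],s["width"],s["force"])
a=arm.grab_frame("side");b=arm.grab_frame("top")
cv2.imwrite("pics/f.png",np.hstack([cv2.resize(x,(400,300))[:,:,::-1] for x in(a,b)]))
for t,z in(("paddle_mid",.01),("bar_grip",.038),("anchor_mid",.055),("propeller_mid",.055)):
    r={}
    for c in("top","side"):
        l=arm.spot_point(t,c)
        if l: r[c]=l[0]["xy"];print(t,c,l[0]["score"],plane(c,r[c],z))
    if len(r)==2: print("  tri",tri(r["top"],r["side"]))
    l=arm.masks_of(t,"top")
    if l:
        v=np.argwhere(l[0]["pixels"])[:,::-1];w=np.array([plane("top",p,z)[:2] for p in v],np.float32)*1000
        vx,vy,x,y=cv2.fitLine(w,cv2.DIST_HUBER,0,.01,.01).ravel();d=np.array([vx,vy]);u=(w-[x,y])@d
        print("  line",np.degrees(np.arctan2(d[1],d[0])),np.array([x,y])+d*u.max(),np.array([x,y])+d*u.min())
E
```

```text
25.1667 [0.4005 0.5097 0.3538] 0.04300340738799154 [ 0.1222 -0.7311 -0.0447]
paddle_mid top 0.69 [0.4805 0.3527 0.01  ]
  line 89.39095 [484.931  462.1313] [482.6028 243.1167]
bar_grip top 0.82 [ 0.5059 -0.387   0.038 ]
bar_grip side 0.95 [ 0.5081 -0.3948  0.038 ]
  tri [ 0.5084 -0.3912  0.0275]
  line -0.6582687 [ 646.1877 -378.6105] [ 354.9258 -375.2641]
anchor_mid top 0.56 [ 0.5934 -0.0065  0.055 ]
anchor_mid side 0.63 [ 0.6089 -0.0051  0.055 ]
  tri [ 0.6009 -0.0069  0.0559]
  line -78.74528 [ 622.5798 -115.3034] [579.0997 103.1916]
propeller_mid top 0.68 [ 0.4686 -0.0324  0.055 ]
propeller_mid side 0.68 [ 0.4745 -0.0343  0.055 ]
  tri [ 0.4718 -0.0325  0.0525]
  line -79.18958 [ 493.3107 -145.2026] [453.8449  61.4803]
```

View pics/f.png

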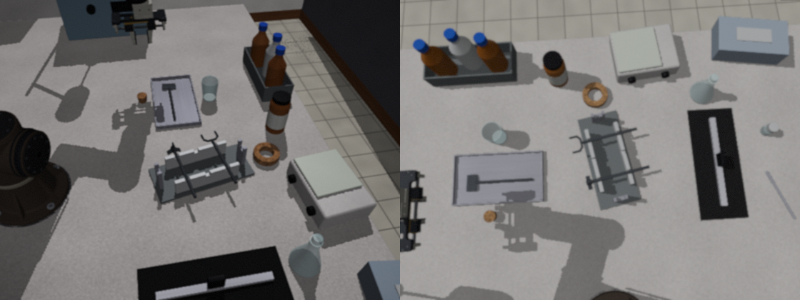

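The final view shows the bar grip up along the mat, the paddle shaft in the tray and the other two shafts in the rack. Handing in.

```bash
python3 -c "
from station import arm
print(arm.job_done(), arm.get_state()['t'])"
```

```text
the job is handed in; nothing more can be done
the job is handed in; nothing more can be done
```

The bar and the paddle shaft are both placed and let go, and I handed the job in just after 25 s on the robot's clock; no verdict was reported.

- **Bar:** I lifted it straight up by its grip and lowered it onto the mat until I felt contact, then released it. The last check puts it about 10 mm off centre along the mat and 3 mm across, within 1° of lengthwise, grip up.
- **Paddle shaft:** I set it back in its notches once, because the first grip would have left a 12 mm drop into the tray. I regripped it nearer the fingertips and released it about 3 mm above the tray floor. It lies about 13 mm off centre across the tray, about 5 mm along, and within 1° of lengthwise.
- **Propeller and anchor shafts:** Both are still in the rack. Their outlines moved by no more than about 3.5 mm between checks, which is about as fine as I can measure.

**Checks that disagreed:**
- **Bar height:** the two-view height of the bar grip came out at 27 mm against 38 mm expected. A look just after release gave 40 mm, and the contact height also fitted, so I put this down to detector error.
- **Bar offset:** that earlier look put the bar only about 3 mm off along the mat, not 10 mm.
- **Anchor position:** the point detector scattered by up to about 20 mm on the anchor shaft, so I relied on its outline instead.
- **Paddle shaft height:** the side camera did not detect the shaft in the tray. Its height there rests on the release height and on its outline length fitting the floor level.

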